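# Hole saws in order of size on the rail

## Task

Put the four loose hole saws back on the plywood rail in order of diameter: the smallest on the mark next to the raised aluminium end stop, then each next larger one on the next mark, the largest farthest from the stop. Stand each one upright with its teeth down, centred on its mark, and let go of it.

Things in the scene. Friction and masses are not known exactly. Their poses are not given: they have to be found in the camera images.
- saw_25: the smallest of four loose steel hole saws: a dark steel cup 25 mm in diameter and 38 mm high, standing teeth down, with a stub 11 mm wide and 10 mm high on top (48 mm in all). The four differ only in diameter and mass. Origin: centre of its underside (the toothed rim); z up along its axis. Under 0.35 kg; grip it across the cup from above at any yaw.
- saw_36: the second smallest of four loose steel hole saws: a dark steel cup 36 mm in diameter and 38 mm high, standing teeth down, with a stub 11 mm wide and 10 mm high on top (48 mm in all). The four differ only in diameter and mass. Origin: centre of its underside (the toothed rim); z up along its axis. Under 0.35 kg; grip it across the cup from above at any yaw.
- saw_47: the second largest of four loose steel hole saws: a dark steel cup 47 mm in diameter and 38 mm high, standing teeth down, with a stub 11 mm wide and 10 mm high on top (48 mm in all). The four differ only in diameter and mass. Origin: centre of its underside (the toothed rim); z up along its axis. Under 0.35 kg; grip it across the cup from above at any yaw.
- saw_58: the largest of four loose steel hole saws: a dark steel cup 58 mm in diameter and 38 mm high, standing teeth down, with a stub 11 mm wide and 10 mm high on top (48 mm in all). The four differ only in diameter and mass. Origin: centre of its underside (the toothed rim); z up along its axis. Under 0.35 kg; grip it across the cup from above at any yaw.
- mark_a: dark ring mark with a cross, 64 mm across, flat on a fixed plywood rail (84 mm wide, 400 mm long, 12 mm thick) on the table. Four marks a, b, c, d lie in a row 80 mm apart; this is number 1. Origin: centre of the mark on the rail's top face, 12 mm above the table. Its y axis runs along the row (from d towards a), its x axis across the rail.
- mark_b: dark ring mark with a cross, 64 mm across, flat on a fixed plywood rail (84 mm wide, 400 mm long, 12 mm thick) on the table. Four marks a, b, c, d lie in a row 80 mm apart; this is number 2. Origin: centre of the mark on the rail's top face, 12 mm above the table. Its y axis runs along the row (from d towards a), its x axis across the rail.
- mark_c: dark ring mark with a cross, 64 mm across, flat on a fixed plywood rail (84 mm wide, 400 mm long, 12 mm thick) on the table. Four marks a, b, c, d lie in a row 80 mm apart; this is number 3. Origin: centre of the mark on the rail's top face, 12 mm above the table. Its y axis runs along the row (from d towards a), its x axis across the rail.
- mark_d: dark ring mark with a cross, 64 mm across, flat on a fixed plywood rail (84 mm wide, 400 mm long, 12 mm thick) on the table. Four marks a, b, c, d lie in a row 80 mm apart; this is number 4. Origin: centre of the mark on the rail's top face, 12 mm above the table. Its y axis runs along the row (from d towards a), its x axis across the rail.
- stop: the raised aluminium end stop fixed on one end of the rail (next to mark_a or next to mark_d, it varies): a bar 70 mm across the rail, 18 mm along it and 30 mm high. Origin: centre of its underside on the rail's top face, 65 mm beyond the centre of the nearest mark. The rail's other end has only a flush dark steel strip.
There are look-alikes about, which are no part of the job. What is shaped like the saw_47 but blue, turquoise or yellow is not meant.

How it is judged:
By the outcome, as a careful person would: the job done as asked, in the order asked, and still so for the second after the job is handed in, with the robot touching nothing.
It also fails if it takes over 96 s, if anything falls off the work surface, if the arm or the gripper's body presses on something with over 40 N, if the wrist force passes 120 N, or if a joint passes its speed limit or range.

## Robot

A 6-joint arm with a two-finger parallel gripper is mounted at the origin on the work surface. World frame = base frame: x ahead of the robot, y to its left, z up, the work surface at z = 0. Lengths are in mm, angles in rad, forces in N, time in s.
With the tool pointing down it reaches from about 350 to 975 mm from the base axis. Payload 7.1 kg.
Tool frame: the origin (TCP) lies at the very end of the fingers, on their centre line; the grasp point (between the pads) lies 19 mm behind it (ctrl.grasp_offset is the distance from the TCP to the grasp point, in mm); z points along the fingers, y is the line along which they close (so a half turn about z gives the same grasp; the last joint's range is limited). The gripper opens to 88 mm and grips with 3 to 60 N. Pads are 20 mm wide; open, the fingers measure 115 mm over their backs; the gripper's body (75 mm by 178 mm) begins 61 mm behind the grasp point.
Start: joints at [-1.229, 0.423, 1.63, -0, 1.089, -0.019], TCP at [220.656, -584.735, 195.375] pointing down, gripper open.
Joint ranges: [-3, 3], [-0.9, 2.11], [0.09, 2.58], [-1.31, 4.45], [0.11, 2.69], [-2.54, 2.54]. Speed limits (rad/s): [2.39, 2.39, 3.01, 3.14, 3.14, 3.14].

## Interface

Orientations are given as a rotation vector (axis times angle).
In Python, from workcell import ctrl, viewer, ticket, models gives the robot as it stands.
- The arm moves only by the tool play_rows, never from a script. Its arguments are lists of equal length, an entry for each row: "dp": the shift along the world's x, y, z in mm, a list of three; "yaw": the turn about the world's z in degrees. In form: {"dp": [[tx, ty, tz], ...], "yaw": [yaw, ...]}. A call has 1 to 8 rows; each row shifts and turns the commanded pose from where the row before left it; what a row does not reach is not made up. A row lasts 1/12 s, in which the tool goes at most 41.7 mm and 7.16 degrees, less where a joint would pass 70% of its speed; a pose out of reach is approached as far as the arm can. A call is refused whole if a number of a shift passes 41.7 or a number of a turn 7.16, either way. A call with a gripper value outside its range is refused whole. "gripper" is the closure, from 0 (fully open) to 1 (shut), set as the call begins (left out, the last holds). The fingers move at their own pace and stop on an object; the grip force is fixed at half the most. Time passes only in rows, so rows that do not move let the fingers close. It gives the time, the measured TCP pose, the force, the opening and the grip force at its end, in the units of the state.
- ctrl.get_obs(): the state, without advancing time (a new reading comes with each control period).
- viewer.get_image(name): name is "side" or "top"; returns a dict with "pixels" (420x560x3 uint8, red, green, blue), "range_z" (420x560 float32, mm along the optical axis (not along the pixel's ray), 0 where there is no reading), "fx", "fy", "cx", "cy" (pixels), "T" (4x4, takes a point from camera to world coordinates). Camera axes: x right, y up, looking along -z (the intrinsics and any distortion apply to the point x, -y, -z); pixel columns grow to the right and rows downward; lengths in mm; the calibration is good to about 2 mm. A picture is of the moment at which its call begins.
- ticket.close_job(): hands the job in; it is judged then, once.
Trained networks look in a picture, given as the dict that the camera call returned (one of the last four; its "shot" number tells which), for a name from the list of things; names that differ only in an ending like _2 or _b are one class to them, and where a whole thing is asked for, a point or a joint stands for the part that bears it (a point fixed in the world has none). Each returns a list of dicts, best first, with "conf" (0 to 1); they miss things now and then, are a little off and sometimes report something else, mostly with a low value. They report only what shows in the picture. A call takes as long as a camera call. They do not tell look-alikes from the thing itself.
- models.look_for(picture, name): "bbox" ([centre column, centre row, width, height] in pixels, round what is visible of it).
- models.landmark_of(picture, name): "location" ([column, row] in pixels: a listed point, or the origin of a listed thing).
The state is a dict: "t": time; "qpos": joint angles; "qvel": joint speeds; "joint_torque": joint torques, N m; "ee_pos": TCP position; "orientation": TCP orientation; "ft_force": force on the tool from outside, world axes, zero at the start; "moment": the same for the moment, N m; "width": finger opening in mm; "grasp_force": force on a finger pad.
Only numpy, scipy, OpenCV 4.12 (cv2) and the standard library are available. Lean on these libraries where they do the work, as an engineer would, in place of code of your own. Each camera call takes 0.05 s, during which the arm holds its last target. There are 200 camera calls.

## Working session

There is one attempt and no reset: what is moved stays moved. The work goes in short steps, Python scripts to look and compute and a tool call to move; the robot and the scene stay as the last step left them, time stands still between calls to the robot, and variables do not carry over. Pictures are saved under pics/ and viewed, at most 14 in all, crops included, and the job is handed in when it is done.

Besides the shell and the picture viewer there is one more tool, called after ">>>" by a JSON object that holds its "method" and its "body". play_rows: Moves the arm, as the interface text tells. Its arguments: {"type":"object","properties":{"dp":{"type":"array"},"yaw":{"type":"array"},"gripper":{"type":"number"}},"required":["dp","yaw"]}

```bash
mkdir -p pics; ls; python3 - <<'E'
from workcell import ctrl, viewer, ticket, models
import cv2, numpy as np
for n in ("top","side"):
    p=viewer.get_image(n); cv2.imwrite(f"pics/{n}1.png",p["pixels"][...,::-1])
    print(n,p["fx"],p["fy"],p["cx"],p["cy"],[k for k in p]); print(np.round(p["T"],3).tolist())
    for o in ("saw_25","saw_36","saw_47","saw_58","mark_a","stop"):
        print(o,[(np.round(d["location"],1).tolist(),round(d["conf"],2)) for d in models.landmark_of(p,o)][:6])
o=ctrl.get_obs();print(o["t"],o["width"],o["orientation"])
E
```

```text
pics
top 384.2535461448812 384.2535461448812 276.81773576896666 215.4142955767876 ['pixels', 'range_z', 'fx', 'fy', 'cx', 'cy', 'T', 'shot']
[[0.002, 0.999, -0.05, 512.128], [-1.0, 0.002, 0.004, 17.413], [0.004, 0.05, 0.999, 835.238], [0.0, 0.0, 0.0, 1.0]]
saw_25 [([103.6, 267.1], 0.97), ([156.3, 215.2], 0.91), ([225.0, 266.9], 0.79), ([440.1, 252.1], 0.75), ([116.0, 223.7], 0.65), ([137.4, 187.5], 0.61)]
saw_36 [([103.6, 267.1], 0.97), ([156.3, 215.2], 0.91), ([225.0, 266.9], 0.79), ([440.1, 252.1], 0.75), ([116.0, 223.7], 0.65), ([137.4, 187.5], 0.61)]
saw_47 [([103.6, 267.1], 0.97), ([156.3, 215.2], 0.91), ([225.0, 266.9], 0.79), ([440.1, 252.1], 0.75), ([116.0, 223.7], 0.65), ([137.4, 187.5], 0.61)]
saw_58 [([103.6, 267.1], 0.97), ([156.3, 215.2], 0.91), ([225.0, 266.9], 0.79), ([440.1, 252.1], 0.75), ([116.0, 223.7], 0.65), ([137.4, 187.5], 0.61)]
mark_a [([237.5, 174.3], 0.95), ([344.1, 164.9], 0.9), ([272.4, 168.6], 0.59), ([309.0, 168.7], 0.57)]
stop [([205.1, 170.4], 0.68)]
side 412.5520310082892 412.5520310082892 277.37105687708305 216.2945216595117 ['pixels', 'range_z', 'f
[... 291 characters left out ...]
.9, 206.7], 0.67)]
saw_36 [([247.8, 294.8], 0.94), ([233.7, 131.8], 0.92), ([199.6, 132.3], 0.91), ([330.0, 397.5], 0.74), ([161.7, 137.4], 0.68), ([198.9, 206.7], 0.67)]
saw_47 [([247.8, 294.8], 0.94), ([233.7, 131.8], 0.92), ([199.6, 132.3], 0.91), ([330.0, 397.5], 0.74), ([161.7, 137.4], 0.68), ([198.9, 206.7], 0.67)]
saw_58 [([247.8, 294.8], 0.94), ([233.7, 131.8], 0.92), ([199.6, 132.3], 0.91), ([330.0, 397.5], 0.74), ([161.7, 137.4], 0.68), ([198.9, 206.7], 0.67)]
mark_a [([303.3, 198.9], 0.81), ([329.4, 223.0], 0.78), ([286.0, 174.9], 0.67), ([351.5, 253.2], 0.66), ([269.9, 163.1], 0.51)]
stop [([266.9, 163.2], 0.6)]
0.7 87.76162745059163 [3.09056449e+00 5.63543817e-01 9.49272997e-05]
```

```bash
cat > h.py <<'E'
import numpy as np
def w(p,u,v,z):  # pixel -> world point on plane z
    T=np.array(p["T"]); d=T[:3,:3]@np.array([(u-p["cx"])/p["fx"],-(v-p["cy"])/p["fy"],-1.])
    o=T[:3,3]; return o+d*(z-o[2])/d[2]
def cloud(p):
    Z=p["range_z"]; v,u=np.indices(Z.shape); T=np.array(p["T"])
    c=np.stack([(u-p["cx"])/p["fx"]*Z,-(v-p["cy"])/p["fy"]*Z,-Z],-1)
    P=c@T[:3,:3].T+T[:3,3]; P[Z<=0]=np.nan; return P
E
python3 -c "
import cv2
a=cv2.imread('pics/top1.png');cv2.imwrite('pics/top1c.png',cv2.resize(a[100:320,60:480],None,fx=1.9,fy=1.9,interpolation=cv2.INTER_CUBIC))"
```

```text
(no output)
```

View pics/top1c.png

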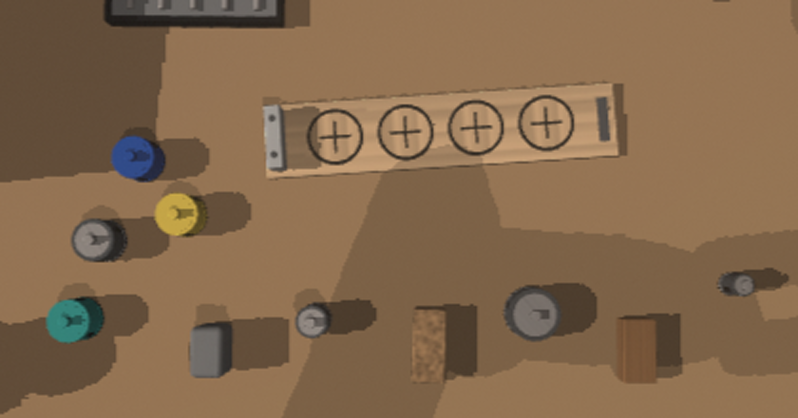

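View pics/side1.png

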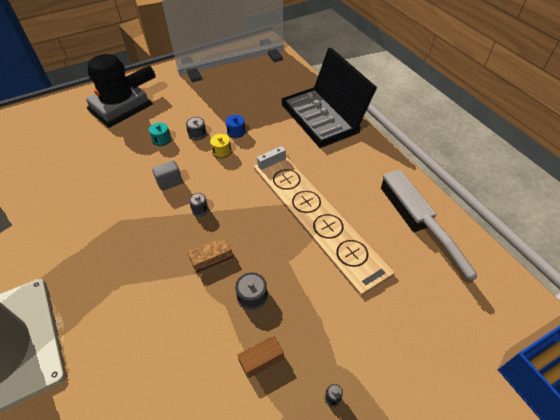

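The pictures show four grey saws. In the top view, 47 is at about px (110,226), 36 at (224,268), 58 at (340,265) and 25 at (448,249). The stop is at the left end of the rail (px 204,172), next to the first mark (237,172). The blue, yellow and turquoise cups are look-alikes.

```bash
cat > loc.py <<'E'
import numpy as np, cv2
from h import *
def saws(p,seeds,zlo=30,zhi=42,r=45):
    P=cloud(p); out={}
    for n,(x,y) in seeds.items():
        m=(np.hypot(P[...,0]-x,P[...,1]-y)<r)&(P[...,2]>zlo)&(P[...,2]<zhi)
        q=P[m]
        if len(q)<8: out[n]=None; continue
        (c,rad)=cv2.minEnclosingCircle(q[:,:2].astype(np.float32))
        out[n]=(np.round(c,1).tolist(),round(2*rad,1),len(q),np.round(np.median(q[:,2]),1),np.round(q[:,:2].mean(0),1).tolist())
    return out
E
python3 - <<'E'
from workcell import ctrl, viewer, ticket, models
from loc import *
p=viewer.get_image("top")
s={n:w(p,u/1.9+60,v/1.9+100,38)[:2] for n,(u,v) in dict(s47=(95,240),s36=(312,320),s58=(533,313),s25=(738,284),yel=(178,214),blue=(135,157),teal=(70,320)).items()}
for k,v in saws(p,s).items(): print(k,v,np.round(s[k]))
P=cloud(p)
for u,v in ((335,136),(405,132),(476,127),(546,123)):
    a=(u/1.9+60,v/1.9+100); print("mark",np.round(w(p,*a,12),1), np.round(P[int(a[1]),int(a[0])],1))
print("table",np.round(P[330,270],1))
d=[w(p,*x["location"],12) for x in models.landmark_of(p,"mark_a")]; print(np.round(d,1).tolist())
q=viewer.get_image("side"); d=[w(q,*x["location"],12) for x in models.landmark_of(q,"mark_a")]; print("side",np.round(d,1).tolist())
P2=cloud(q); 
for k,v in saws(q,s).items(): print("side",k,v)
# rail outline
m=(np.abs(P[...,2]-12)<4)&(P[...,0]>520)&(P[...,0]<720)&(P[...,1]>-180)&(P[...,1]<260)
print("rail",cv2.minAreaRect(P[m][:,:2].astype(np.float32)))
m2=(np.abs(P2[...,2]-12)<4)&(P2[...,0]>520)&(P2[...,0]<720)&(P2[...,1]>-180)&(P2[...,1]<260)
print("rail side",cv2.minAreaRect(P2[m2][:,:2].astype(np.float32)))
E
```

```text
s47 ([530.0, 363.8], 47.8, 394, np.float64(38.5), [529.7, 362.6]) [529. 360.]
s36 ([441.6, 124.8], 36.3, 216, np.float64(38.8), [441.8, 124.1]) [443. 123.]
s58 ([449.7, -117.6], 58.0, 582, np.float64(39.2), [449.7, -116.9]) [ 451. -117.]
s25 ([481.8, -344.7], 25.4, 103, np.float64(39.1), [482.4, -342.1]) [ 482. -341.]
yel ([558.5, 273.0], 47.6, 389, np.float64(38.6), [557.9, 271.9]) [557. 270.]
blue ([620.6, 322.7], 48.3, 386, np.float64(38.4), [620.1, 321.1]) [620. 318.]
teal ([441.7, 388.5], 47.7, 411, np.float64(38.4), [442.0, 386.7]) [442. 385.]
mark [648. 102.  12.] [648.7 102.4  15.4]
mark [652.8  22.6  12. ] [653.3  22.9  14.9]
mark [658.7 -58.1  12. ] [660.2 -56.8  13.9]
mark [ 663.5 -137.8   12. ] [ 664.7 -136.5   14.3]
table [308.5  28.5   1.4]
[[646.0, 96.0, 12.0], [667.1, -134.4, 12.0], [660.5, -52.0, 12.0], [655.3, 24.7, 12.0]]
side [[660.4, -139.0, 12.0], [647.4, 29.6, 12.0], [648.1, 105.2, 12.0], [659.2, -57.7, 12.0]]
side s47 ([529.3, 361.4], 50.9, 198, np.float64(37.2), [527.4, 357.1])
side s36 ([440.2, 122.2], 38.3, 177, np.float64(37.4), [439.7, 118.8])
side s58 ([448.6, -120.0], 58.8, 710, np.float64(38.0), [448.0, -122.4])
side s25 ([481.3, -347.6], 24.7, 184, np.float64(38.2), [480.2, -348.7])
side yel ([557.4, 270.5], 49.5, 220, np.float64(37.6), [555.9, 266.8])
side blue ([620.5, 319.6], 50.0, 198, np.float64(37.7), [618.4, 315.9])
side teal ([439.9, 385.7], 49.0, 201, np.float64(37.5), [439.6, 381.4])
rail ((646.5337524414062, 44.226043701171875), (126.20282745361328, 460.07501220703125), 10.916126251220703)
rail side ((642.6201171875, 44.39506530761719), (123.40928649902344, 463.8789978027344), 11.229790687561035)
```

```bash
cat > marks.py <<'E'
import numpy as np, cv2
from h import *
def rect(p,x0,x1,y0,y1,z,s=2):   # metric view of plane z; row=x, col=y, s px per mm
    X,Y=np.meshgrid(np.arange(x0,x1,1/s),np.arange(y0,y1,1/s),indexing="ij")
    T=np.array(p["T"]); c=(np.stack([X,Y,np.full_like(X,z)],-1)-T[:3,3])@T[:3,:3]
    u=p["fx"]*c[...,0]/-c[...,2]+p["cx"]; v=p["fy"]*-c[...,1]/-c[...,2]+p["cy"]
    return cv2.remap(p["pixels"],u.astype(np.float32),v.astype(np.float32),cv2.INTER_CUBIC)
def marks(p,seeds,win=12,s=2):
    R=[]
    t=np.full((140,140),200,np.uint8); cv2.circle(t,(70,70),61,60,5)
    a=np.deg2rad(3.7)
    for k in (a,a+np.pi/2):
        d=np.array([np.cos(k),np.sin(k)])*30; cv2.line(t,tuple(int(i) for i in np.round(70+d[::-1])),tuple(int(i) for i in np.round(70-d[::-1])),60,3)
    for x,y in seeds:
        h=35+win; g=cv2.cvtColor(rect(p,x-h,x+h,y-h,y+h,12),cv2.COLOR_RGB2GRAY)
        m=cv2.matchTemplate(g,t,cv2.TM_CCOEFF_NORMED); _,c,_,l=cv2.minMaxLoc(m)
        R.append((x-h+(l[1]+70)/s,y-h+(l[0]+70)/s,round(c,2)))
    return np.round(R,1)
E
python3 - <<'E'
from workcell import viewer
from marks import *
for n in ("top","side"):
    p=viewer.get_image(n); R=marks(p,[(648,102),(653,22.6),(659,-58),(664,-138)]); print(n,R.tolist(), np.linalg.norm(np.diff(R[:,:2],axis=0),axis=1))
E
```

```text
top [[648.0, 103.0, 0.7], [653.5, 22.6, 0.8], [659.0, -57.0, 0.8], [664.5, -137.0, 0.8]] [80.58790232 79.78978631 80.18883962]
side [[647.5, 102.5, 0.6], [653.0, 22.6, 0.8], [658.5, -57.0, 0.8], [664.0, -137.0, 0.8]] [80.08907541 79.78978631 80.18883962]
```

>>> {"method": "play_rows", "body": {"dp": [[35,30,0],[35,30,0],[35,30,0],[35,30,0],[35,30,0],[35,30,0],[30,30,0],[15,28,0]], "yaw": [7,7,7,7,7,7,7,7], "gripper": 0}}

```text
t: 1.67
ee_pos: [457.9, -363.1, 195.7]
orientation: [2.456, 1.956, 0.001]
ft_force: [-0.7, 0.4, 0.3]
width: 87.9
grasp_force: 0.0
```

>>> {"method": "play_rows", "body": {"dp": [[12,9,-30],[11.6,8,-35],[0,0,-40],[0,0,-30],[0,0,-30],[0,0,-15],[0,0,-7],[0,0,0]], "yaw": [7,7,2.7,0,0,0,0,0]}}

```text
t: 2.33
ee_pos: [477.7, -346.9, 6.8]
orientation: [-2.153, -2.284, 0.001]
ft_force: [-0.3, 0.3, 0.7]
width: 87.8
grasp_force: 0.0
```

```bash
python3 - <<'E'
from workcell import ctrl, viewer
import cv2
o=ctrl.get_obs(); print(o["ee_pos"],o["orientation"])
p=viewer.get_image("side"); cv2.imwrite("pics/s2.png",cv2.resize(p["pixels"][250:420,200:440,::-1],None,fx=3,fy=3))
E
```

```text
[ 477.69247739 -346.90807304    6.81563491] [-2.15306146e+00 -2.28384624e+00  5.06542345e-04]
```

View pics/s2.png

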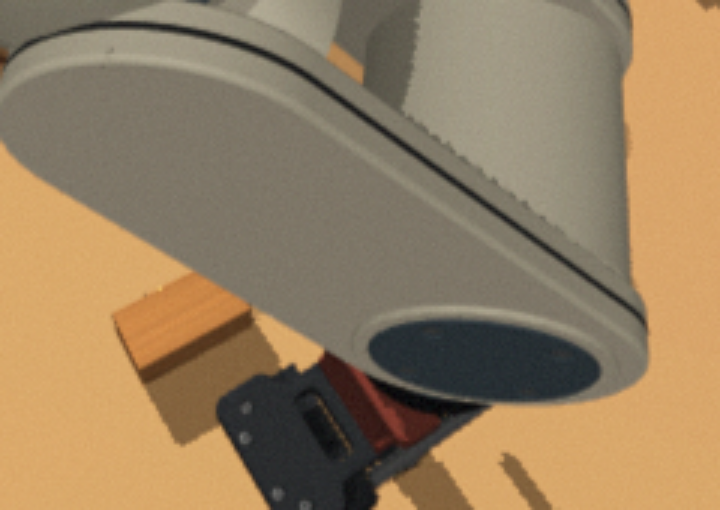

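The arm hides the fingers in this view, so I can't see the grasp. I'll correct the small offset and grip.

>>> {"method": "play_rows", "body": {"dp": [[3.5,1,1],[0,0,0]], "yaw": [0,0]}}

```text
t: 2.55
ee_pos: [483.7, -347.5, 11.2]
orientation: [2.153, 2.283, 0.001]
ft_force: [0.2, -0.6, -0.0]
width: 88.5
grasp_force: 0.0
```

>>> {"method": "play_rows", "body": {"dp": [[0,0,0],[0,0,0],[0,0,0],[0,0,0],[0,0,0],[0,0,0],[0,0,0],[0,0,0]], "yaw": [0,0,0,0,0,0,0,0], "gripper": 1}}

```text
t: 3.22
ee_pos: [482.0, -346.6, 9.3]
orientation: [-2.155, -2.286, 0.0]
ft_force: [-0.2, 0.2, 0.1]
width: 38.1
grasp_force: 0.0
```

>>> {"method": "play_rows", "body": {"dp": [[0,0,0],[0,0,0],[0,0,0],[0,0,0],[0,0,0]], "yaw": [0,0,0,0,0]}}

```text
t: 3.63
ee_pos: [482.0, -346.6, 9.4]
orientation: [-2.155, -2.286, 0.0]
ft_force: [0.6, -0.5, -0.1]
width: 22.3
grasp_force: 30.0
```

```bash
python3 - <<'E'
from workcell import ctrl
o=ctrl.get_obs(); print(o["ee_pos"],o["width"],o["grasp_force"],o["t"])
E
```

```text
[ 482.03402908 -346.56800845    9.35281613] 22.315335587062833 29.995507299900055 3.6333
```

>>> {"method": "play_rows", "body": {"dp": [[0,0,25],[0,0,40],[0,10,38],[0,35,0],[10,38,0],[15,38,0],[15,38,0],[15,38,0]], "yaw": [0,0,0,0,0,0,0,0]}}

```text
t: 4.3
ee_pos: [537.2, -147.9, 112.7]
orientation: [2.156, 2.285, 0.0]
ft_force: [0.8, -0.3, -0.1]
width: 22.4
grasp_force: 30.0
```

```bash
python3 - <<'E'
from workcell import ctrl, viewer
import cv2
o=ctrl.get_obs(); print(o["ee_pos"],o["width"],o["grasp_force"],o["t"])
p=viewer.get_image("side"); cv2.imwrite("pics/s3.png",p["pixels"][...,::-1])
E
```

```text
[ 537.19127304 -147.9323094   112.66500669] 22.37115809532504 29.992822408676147 4.3
```

View pics/s3.png

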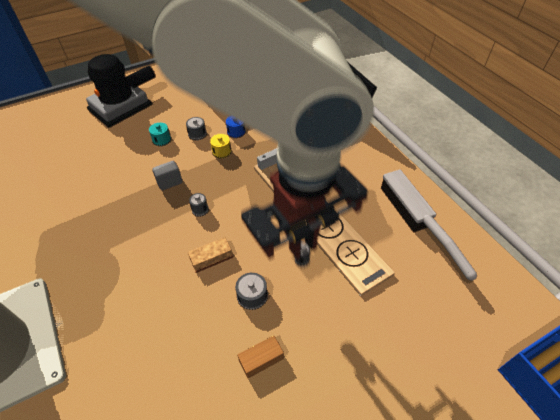

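>>> {"method": "play_rows", "body": {"dp": [[15,37,0],[15,37,0],[15,37,0],[15,37,0],[15,37,0],[15,37,0],[15,25,-10],[6,5.5,-30]], "yaw": [0,0,0,0,0,0,0,0]}}

```text
t: 5.02
ee_pos: [653.4, 107.7, 76.3]
orientation: [2.147, 2.285, 0.013]
ft_force: [2.0, -0.8, 0.2]
width: 22.4
grasp_force: 30.0
```

>>> {"method": "play_rows", "body": {"dp": [[0,0,-25],[0,0,-15],[0,0,0],[0,0,0],[0,0,0]], "yaw": [0,0,0,0,0]}}

```text
t: 5.43
ee_pos: [648.7, 102.4, 33.5]
orientation: [2.155, 2.284, 0.002]
ft_force: [0.3, -0.1, -0.0]
width: 22.6
grasp_force: 30.0
```

```bash
python3 - <<'E'
from workcell import ctrl, viewer
import cv2
o=ctrl.get_obs(); print(o["ee_pos"],o["width"],o["grasp_force"],o["t"])
p=viewer.get_image("side"); cv2.imwrite("pics/s4.png",cv2.resize(p["pixels"][120:300,180:420,::-1],None,fx=3,fy=3))
E
```

```text
[648.73590236 102.38523558  33.52005933] 22.575685752689605 29.99415546655655 5.4333
```

View pics/s4.png

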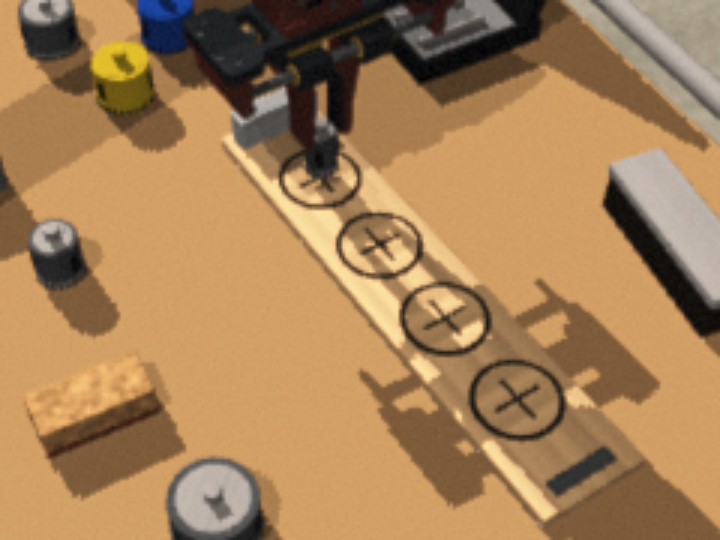

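The saw hangs in the fingers just above the first mark. I'll lower it, release it, lift off to the side and check.

>>> {"method": "play_rows", "body": {"dp": [[0,0.5,-8],[0,0,-4],[0,0,0],[0,0,0]], "yaw": [0,0,0,0]}}

```text
t: 5.82
ee_pos: [648.4, 103.3, 20.7]
orientation: [2.155, 2.285, 0.001]
ft_force: [0.4, -0.4, 1.1]
width: 22.9
grasp_force: 30.0
```

>>> {"method": "play_rows", "body": {"dp": [[0,0,0],[0,0,0],[0,0,0],[0,0,0],[0,0,0],[0,0,0],[0,0,0],[0,0,20]], "yaw": [0,0,0,0,0,0,0,0], "gripper": 0}}

```text
t: 6.48
ee_pos: [645.2, 103.0, 37.1]
orientation: [-2.152, -2.283, 0.008]
ft_force: [-0.9, 0.2, -0.8]
width: 72.2
grasp_force: 0.0
```

>>> {"method": "play_rows", "body": {"dp": [[0,0,40],[0,0,40],[-40,0,0],[-40,4,0],[-40,4,0],[-40,4,0],[-30,4,0],[-17,4,-10]], "yaw": [0,0,0,0,0,0,0,0]}}

```text
t: 7.15
ee_pos: [438.0, 123.4, 111.3]
orientation: [2.155, 2.286, 0.0]
ft_force: [0.6, 0.4, 0.0]
width: 88.2
grasp_force: 0.0
```

```bash
python3 - <<'E'
from workcell import ctrl, viewer
from loc import *
o=ctrl.get_obs(); print(o["ee_pos"],o["width"],o["t"])
for n in ("top","side"):
    p=viewer.get_image(n); print(n,saws(p,dict(a=(648,103)),42,55,25), saws(p,dict(s36=(441,123.5))))
    cv2.imwrite(f"pics/{n}5.png",p["pixels"][...,::-1])
E
```

```text
[437.97633765 123.36820463 111.32299991] 88.23027540372586 7.15
top {'a': ([647.1, 103.8], 25.1, 97, np.float64(50.7), [645.8, 103.5])} {'s36': ([443.5, 118.0], 30.6, 83, np.float64(38.5), [445.0, 114.3])}
side {'a': ([645.2, 101.5], 26.7, 79, np.float64(49.6), [644.0, 97.7])} {'s36': ([440.1, 122.7], 39.1, 179, np.float64(37.7), [439.7, 118.6])}
```

Saw 25 stands within about 1.5 mm of its mark. Next is saw 36.

>>> {"method": "play_rows", "body": {"dp": [[0,0,-40],[0,0,-30],[0,0,-20],[0,0,-9],[0,0,0],[0,0,0]], "yaw": [0,0,0,0,0,0]}}

```text
t: 7.75
ee_pos: [442.0, 123.4, 11.5]
orientation: [2.155, 2.286, 0.0]
ft_force: [-0.1, 0.1, 0.2]
width: 87.9
grasp_force: 0.0
```

>>> {"method": "play_rows", "body": {"dp": [[0,0,0],[0,0,0],[0,0,0],[0,0,0],[0,0,0],[0,0,0],[0,0,0],[0,0,0]], "yaw": [0,0,0,0,0,0,0,0], "gripper": 1}}

```text
t: 8.42
ee_pos: [441.0, 123.5, 11.4]
orientation: [2.155, 2.286, 0.0]
ft_force: [-0.6, 0.8, -0.6]
width: 37.9
grasp_force: 0.0
```

>>> {"method": "play_rows", "body": {"dp": [[0,0,0],[0,0,0],[0,0,0],[0,0,0]], "yaw": [0,0,0,0]}}

```text
t: 8.75
ee_pos: [441.0, 123.5, 11.3]
orientation: [-2.155, -2.286, 0.0]
ft_force: [1.2, 0.1, 1.3]
width: 11.3
grasp_force: 0.6
```

```bash
python3 - <<'E'
from workcell import ctrl, viewer
import cv2
o=ctrl.get_obs(); print(o["ee_pos"],o["width"],o["grasp_force"],o["t"])
p=viewer.get_image("side"); cv2.imwrite("pics/s6.png",cv2.resize(p["pixels"][100:300,120:380,::-1],None,fx=3,fy=3))
E
```

```text
[441.03805056 123.45498279  11.32881818] 11.303993663836634 0.5693627483560704 8.75
```

View pics/s6.png

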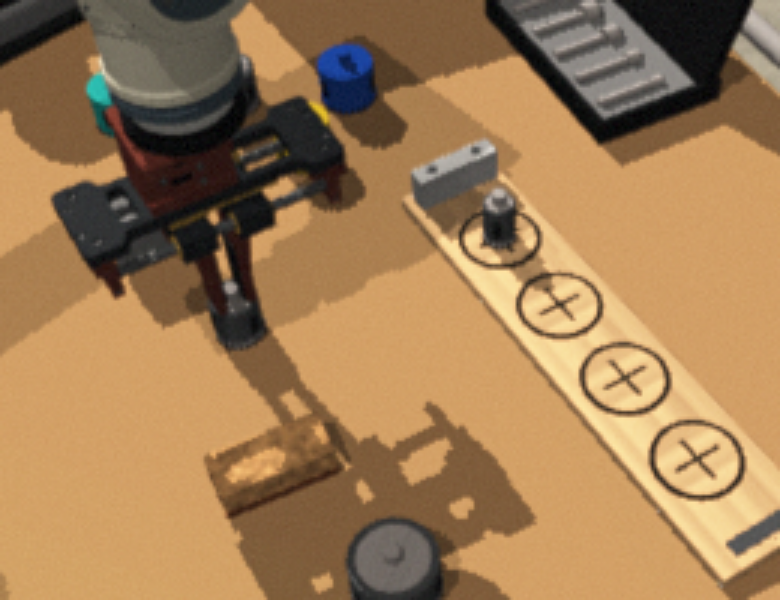

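The fingers have closed behind saw 36 on its +y side and are squeezing it towards −y, so the tool seems to be offset in y from where the cameras say. I'll open, lift and measure the fingertips in the camera frame.

>>> {"method": "play_rows", "body": {"dp": [[0,0,0],[0,0,0],[0,0,0],[0,0,0],[0,0,0],[0,0,0],[0,0,0],[0,0,0]], "yaw": [0,0,0,0,0,0,0,0], "gripper": 0}}

```text
t: 9.47
ee_pos: [441.0, 123.4, 11.4]
orientation: [-2.155, -2.286, 0.0]
ft_force: [-0.4, -0.4, 0.8]
width: 59.6
grasp_force: 0.0
```

>>> {"method": "play_rows", "body": {"dp": [[0,0,35],[0,0,35],[0,0,30],[0,0,0],[0,0,0],[0,0,0]], "yaw": [0,0,0,0,0,0]}}

```text
t: 9.97
ee_pos: [440.6, 123.3, 111.0]
orientation: [-2.155, -2.286, 0.0]
ft_force: [-0.2, 0.6, -0.9]
width: 87.9
grasp_force: 0.0
```

```bash
python3 - <<'E'
from workcell import ctrl, viewer
from loc import *
o=ctrl.get_obs(); e=o["ee_pos"]; print(e,o["width"],o["t"])
for n in ("top","side"):
    p=viewer.get_image(n); P=cloud(p)
    print(n,saws(p,dict(s36=(441,115))))
    for lo,hi in ((-6,10),(10,25),(25,40)):
        z=P[...,2]-e[2]; m=(z>lo)&(z<hi)&(np.hypot(P[...,0]-e[0],P[...,1]-e[1])<90)
        for sg in (-1,1):
            q=P[m&((P[...,0]-e[0])*sg>0)]
            if len(q)>5: print(lo,sg,len(q),np.round(np.percentile(q,[2,50,98],axis=0)-e,1).tolist())
    cv2.imwrite(f"pics/{n}7.png",p["pixels"][...,::-1])
cv2.imwrite("pics/s7.png",cv2.resize(p["pixels"][60:240,100:340,::-1],None,fx=3,fy=3))
E
```

```text
[440.62215976 123.3429508  111.03052237] 87.91448865325326 9.9667
top {'s36': ([443.4, 117.1], 29.9, 66, np.float64(38.5), [445.1, 113.6])}
side {'s36': ([439.9, 123.5], 39.5, 176, np.float64(37.7), [439.7, 118.7])}
25 -1 32 [[-54.5, -16.4, 26.9], [-50.5, -14.2, 33.0], [-44.9, 4.1, 39.5]]
25 1 39 [[41.7, -10.9, 26.4], [43.9, -8.0, 33.5], [50.8, 11.2, 39.8]]
```

View pics/s7.png

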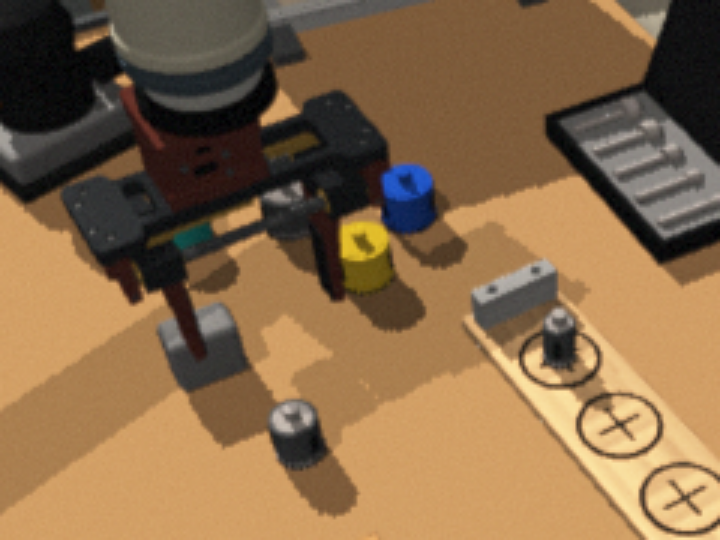

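```bash
python3 - <<'E'
from workcell import ctrl, viewer
from loc import *
p=viewer.get_image("side"); P=cloud(p)
for u,v in ((167.7,178.3),(211.7,158.5)):
    print([np.round(w(p,u,v,z),0).tolist() for z in (105,111,120,135)])
    for k in (3,6,9,14,20): 
        uu=int(u-k*0.25); print(k,np.round(P[int(v-k),uu-2:uu+3],0).tolist())
print(p["fx"],p["range_z"].shape)
E
```

```text
[[397.0, 143.0, 105.0], [396.0, 137.0, 111.0], [395.0, 128.0, 120.0], [394.0, 113.0, 135.0]]
3 [[389.0, 109.0, 151.0], [390.0, 108.0, 151.0], [392.0, 110.0, 148.0], [394.0, 108.0, 149.0], [396.0, 109.0, 147.0]]
6 [[390.0, 107.0, 159.0], [392.0, 108.0, 158.0], [394.0, 109.0, 156.0], [395.0, 109.0, 155.0], [411.0, 220.0, 47.0]]
9 [[390.0, 111.0, 164.0], [392.0, 108.0, 166.0], [394.0, 108.0, 165.0], [395.0, 108.0, 164.0], [412.0, 228.0, 49.0]]
14 [[391.0, 107.0, 180.0], [393.0, 108.0, 178.0], [395.0, 109.0, 177.0], [413.0, 245.0, 49.0], [415.0, 245.0, 48.0]]
20 [[391.0, 109.0, 193.0], [393.0, 108.0, 193.0], [395.0, 110.0, 190.0], [422.0, 317.0, 3.0], [424.0, 320.0, -1.0]]
[[497.0, 153.0, 105.0], [495.0, 147.0, 111.0], [492.0, 137.0, 120.0], [488.0, 122.0, 135.0]]
3 [[483.0, 124.0, 145.0], [483.0, 119.0, 150.0], [484.0, 113.0, 154.0], [486.0, 112.0, 154.0], [488.0, 114.0, 151.0]]
6 [[483.0, 121.0, 156.0], [483.0, 115.0, 161.0], [485.0, 112.0, 162.0], [487.0, 114.0, 160.0], [489.0, 113.0, 160.0]]
9 [[483.0, 125.0, 160.0], [483.0, 118.0, 166.0], [485.0, 118.0, 165.0], [486.0, 114.0, 167.0], [488.0, 113.0, 168.0]]
14 [[483.0, 123.0, 175.0], [484.0, 119.0, 178.0], [484.0, 115.0, 180.0], [486.0, 114.0, 181.0], [488.0, 113.0, 180.0]]
20 [[483.0, 129.0, 185.0], [483.0, 123.0, 189.0], [483.0, 115.0, 196.0], [485.0, 116.0, 194.0], [486.0, 111.0, 197.0]]
412.5520310082892 (420, 560)
```

The lowest finger points are at about z 139 while the TCP reads 111, and xy agrees. So the real fingertips are about 28 mm higher than reported, and the fingers closed on the stub (width 11). Saw 36 hasn't moved. I'll go lower in steps and watch the force.

>>> {"method": "play_rows", "body": {"dp": [[0,0,-40],[0,0,-30],[0,0,-20],[0,0,-12],[0,0,-7],[0,0,-5],[0,0,0]], "yaw": [0,0,0,0,0,0,0]}}

```text
t: 10.7
ee_pos: [440.3, 123.2, -3.7]
orientation: [-2.154, -2.285, 0.003]
ft_force: [-0.4, 0.3, 0.7]
width: 87.9
grasp_force: 0.0
```

>>> {"method": "play_rows", "body": {"dp": [[0,0,-5],[0,0,0],[0,0,0]], "yaw": [0,0,0]}}

```text
t: 10.95
ee_pos: [441.4, 123.5, -7.2]
orientation: [2.155, 2.286, 0.001]
ft_force: [-0.5, -0.7, 0.1]
width: 87.7
grasp_force: 0.0
```

```bash
python3 - <<'E'
from workcell import ctrl, viewer
from loc import *
o=ctrl.get_obs(); e=o["ee_pos"]; print(e,o["ft_force"],o["width"],o["t"])
p=viewer.get_image("side"); cv2.imwrite("pics/s8.png",cv2.resize(p["pixels"][100:280,100:340,::-1],None,fx=3,fy=3))
E
```

```text
[441.39367052 123.51020194  -7.2294416 ] [-0.51504199 -0.73240587  0.12201455] 87.69939505138392 10.95
```

View pics/s8.png

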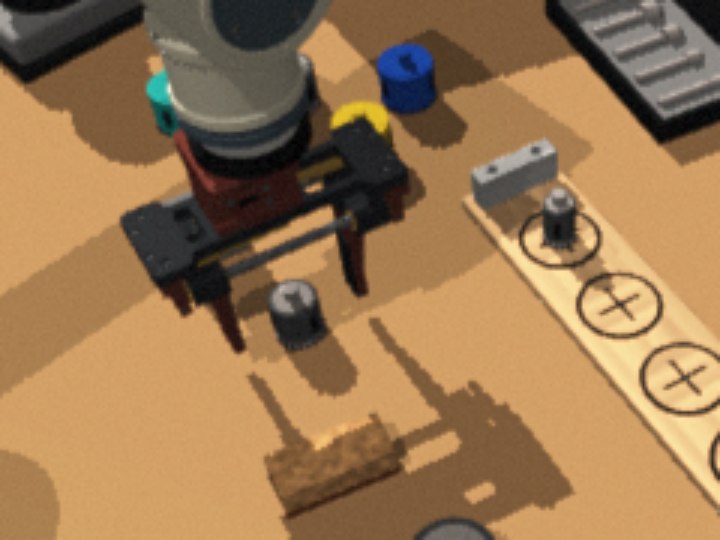

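The TCP reads −7 with no contact and the tips are still clear of the table, so the offset is confirmed. I'll go down to −17 and grip.

>>> {"method": "play_rows", "body": {"dp": [[0,0,-5],[0,0,-5],[0,0,0]], "yaw": [0,0,0]}}

```text
t: 11.25
ee_pos: [440.7, 123.3, -18.2]
orientation: [-2.155, -2.286, 0.001]
ft_force: [-0.1, 0.2, 0.5]
width: 87.8
grasp_force: 0.0
```

>>> {"method": "play_rows", "body": {"dp": [[0,0,0],[0,0,0],[0,0,0],[0,0,0],[0,0,0],[0,0,0],[0,0,0],[0,0,0]], "yaw": [0,0,0,0,0,0,0,0], "gripper": 1}}

```text
t: 11.92
ee_pos: [441.1, 123.4, -17.6]
orientation: [2.155, 2.286, 0.0]
ft_force: [0.3, 0.7, -0.1]
width: 37.7
grasp_force: 0.0
```

>>> {"method": "play_rows", "body": {"dp": [[0,0,0],[0,0,0],[0,0,0],[0,0,0]], "yaw": [0,0,0,0]}}

```text
t: 12.25
ee_pos: [441.1, 123.4, -17.6]
orientation: [2.155, 2.286, 0.0]
ft_force: [0.1, -0.1, 0.6]
width: 35.4
grasp_force: 30.0
```

>>> {"method": "play_rows", "body": {"dp": [[0,0,25],[0,0,35],[10,-15,30],[35,-15,0],[35,-15,0],[35,-15,0],[35,-15,0],[35,-15,0]], "yaw": [0,0,0,0,0,0,0,0]}}

```text
t: 12.92
ee_pos: [627.1, 32.5, 72.3]
orientation: [-2.155, -2.285, 0.001]
ft_force: [-0.1, 0.9, -0.8]
width: 35.3
grasp_force: 30.0
```

>>> {"method": "play_rows", "body": {"dp": [[20,-8,0],[7.2,-2.6,-20],[0,0,-25],[0,0,-15],[0,0,0],[0,0,0],[0,0,0]], "yaw": [0,0,0,0,0,0,0]}}

```text
t: 13.5
ee_pos: [653.3, 23.1, 13.1]
orientation: [2.155, 2.286, 0.0]
ft_force: [-0.0, -0.2, -1.4]
width: 35.2
grasp_force: 30.0
```

>>> {"method": "play_rows", "body": {"dp": [[0,0,-10],[0,0,-6],[0,0,-2],[0,0,0],[0,0,0]], "yaw": [0,0,0,0,0]}}

```text
t: 13.92
ee_pos: [653.3, 22.9, -5.5]
orientation: [2.155, 2.286, 0.0]
ft_force: [0.7, -0.2, 0.8]
width: 35.2
grasp_force: 30.0
```

>>> {"method": "play_rows", "body": {"dp": [[0,0,0],[0,0,0],[0,0,0],[0,0,0],[0,0,0],[0,0,0],[0,0,0],[0,0,0]], "yaw": [0,0,0,0,0,0,0,0], "gripper": 0}}

```text
t: 14.58
ee_pos: [653.2, 22.8, -5.6]
orientation: [2.155, 2.286, -0.0]
ft_force: [0.2, -0.6, -0.6]
width: 85.0
grasp_force: 0.0
```

>>> {"method": "play_rows", "body": {"dp": [[0,0,30],[0,0,40],[-20,-15,20],[-40,-23,0],[-40,-23,0],[-40,-23,0],[-40,-23,0],[-20,-23,0]], "yaw": [0,0,0,0,0,0,0,0]}}

```text
t: 15.25
ee_pos: [464.1, -98.1, 84.1]
orientation: [-2.152, -2.284, 0.003]
ft_force: [0.3, -0.6, -0.2]
width: 87.6
grasp_force: 0.0
```

```bash
python3 - <<'E'
from workcell import ctrl, viewer
from loc import *
o=ctrl.get_obs(); print(o["ee_pos"],o["width"],o["t"])
for n in ("top","side"):
    p=viewer.get_image(n); print(n,saws(p,dict(a=(648,103),b=(653.3,22.8)),42,55,30), saws(p,dict(s58=(449,-119))))
cv2.imwrite("pics/s9.png",cv2.resize(p["pixels"][120:320,180:420,::-1],None,fx=3,fy=3))
E
```

```text
[464.09204107 -98.12590664  84.09538218] 87.58103164111645 15.25
top {'a': ([646.7, 104.3], 25.0, 96, np.float64(50.6), [645.8, 103.6]), 'b': ([652.4, 24.2], 35.5, 215, np.float64(51.0), [651.6, 24.2])} {'s58': None}
side {'a': ([646.2, 101.0], 26.1, 81, np.float64(49.1), [643.9, 97.7]), 'b': ([652.4, 21.9], 36.9, 153, np.float64(50.0), [651.7, 18.6])} {'s58': ([448.8, -120.2], 58.6, 711, np.float64(38.0), [447.9, -122.5])}
```

View pics/s9.png

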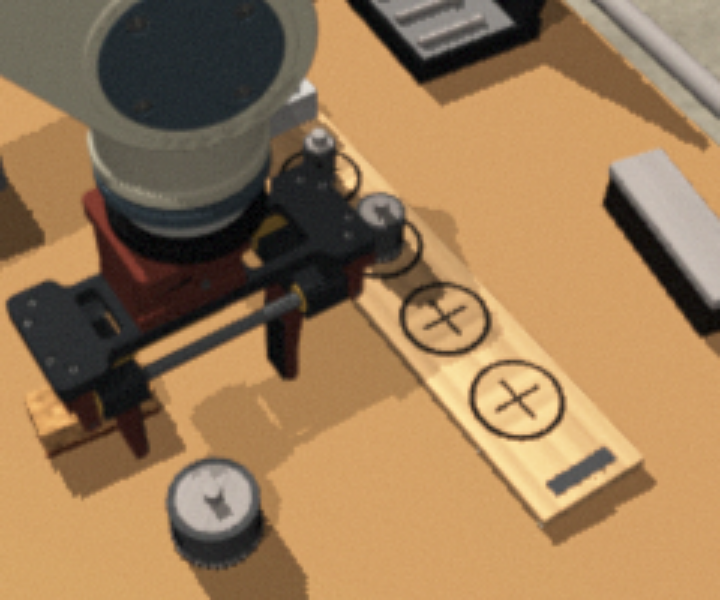

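>>> {"method": "play_rows", "body": {"dp": [[0,0,0],[0,0,0]], "yaw": [0,0]}}

```text
t: 15.52
ee_pos: [470.0, -98.3, 84.8]
orientation: [2.155, 2.284, 0.001]
ft_force: [1.2, 0.3, 1.1]
width: 88.2
grasp_force: 0.0
```

>>> {"method": "play_rows", "body": {"dp": [[-20,-20,0],[0,0,0],[0,0,0]], "yaw": [0,0,0]}}

```text
t: 15.77
ee_pos: [449.4, -118.0, 84.3]
orientation: [2.155, 2.285, 0.0]
ft_force: [-0.6, -0.4, 0.1]
width: 87.9
grasp_force: 0.0
```

>>> {"method": "play_rows", "body": {"dp": [[0,-1,-40],[0,0,-30],[0,0,-20],[0,0,-12],[0,0,0]], "yaw": [0,0,0,0,0]}}

```text
t: 16.18
ee_pos: [448.4, -118.0, -20.0]
orientation: [-2.152, -2.285, 0.002]
ft_force: [-0.8, -0.0, -0.2]
width: 87.7
grasp_force: 0.0
```

>>> {"method": "play_rows", "body": {"dp": [[0,0,0],[0,0,0],[0,0,0],[0,0,0],[0,0,0],[0,0,0],[0,0,0],[0,0,0]], "yaw": [0,0,0,0,0,0,0,0], "gripper": 1}}

```text
t: 16.85
ee_pos: [449.6, -119.4, -16.8]
orientation: [2.154, 2.284, 0.001]
ft_force: [-0.8, 0.7, 7.2]
width: 57.5
grasp_force: 30.0
```

>>> {"method": "play_rows", "body": {"dp": [[0,0,25],[0,0,35],[0,0,30],[35,-3,0],[40,-3,0],[40,-3,0],[40,-3,0],[40,-3,0]], "yaw": [0,0,0,0,0,0,0,0]}}

```text
t: 17.52
ee_pos: [645.1, -134.4, 72.6]
orientation: [-2.155, -2.286, 0.0]
ft_force: [0.2, -0.9, -3.1]
width: 57.5
grasp_force: 30.0
```

>>> {"method": "play_rows", "body": {"dp": [[19.6,-2.6,0],[0,0,-20],[0,0,-25],[0,0,-15],[0,0,0],[0,0,0],[0,0,0]], "yaw": [0,0,0,0,0,0,0]}}

```text
t: 18.1
ee_pos: [663.7, -137.0, 13.2]
orientation: [2.155, 2.285, 0.001]
ft_force: [-0.8, 0.9, -0.6]
width: 57.6
grasp_force: 30.0
```

>>> {"method": "play_rows", "body": {"dp": [[0.5,0,-10],[0,0,-6],[0,0,-2],[0,0,0],[0,0,0]], "yaw": [0,0,0,0,0]}}

```text
t: 18.52
ee_pos: [664.0, -136.9, -4.9]
orientation: [2.155, 2.286, 0.0]
ft_force: [-1.3, 0.7, 4.2]
width: 57.4
grasp_force: 30.0
```

>>> {"method": "play_rows", "body": {"dp": [[0,0,0],[0,0,0],[0,0,0],[0,0,0],[0,0,0],[0,0,0],[0,0,0],[0,0,0]], "yaw": [0,0,0,0,0,0,0,0], "gripper": 0}}

```text
t: 19.18
ee_pos: [663.8, -136.8, -5.7]
orientation: [-2.155, -2.286, 0.0]
ft_force: [0.2, -0.1, -0.4]
width: 88.1
grasp_force: 0.0
```

>>> {"method": "play_rows", "body": {"dp": [[0,0,30],[0,0,40],[-15,10,20],[-25,30,0],[-25,30,0],[-25,30,0],[-25,30,0],[-15,35,0]], "yaw": [0,0,0,0,0,0,0,0]}}

```text
t: 19.85
ee_pos: [530.9, 28.6, 84.3]
orientation: [-2.156, -2.284, 0.002]
ft_force: [0.3, -0.4, -0.0]
width: 88.1
grasp_force: 0.0
```

>>> {"method": "play_rows", "body": {"dp": [[0,38,0],[0,38,0],[0,38,0],[0,38,0],[0,38,0],[0,38,0],[0,38,0],[0,32,0]], "yaw": [0,0,0,0,0,0,0,0]}}

```text
t: 20.52
ee_pos: [533.6, 328.8, 84.6]
orientation: [2.154, 2.287, 0.001]
ft_force: [1.1, 0.2, -0.7]
width: 87.7
grasp_force: 0.0
```

```bash
python3 - <<'E'
from workcell import ctrl, viewer
from loc import *
o=ctrl.get_obs(); print(o["ee_pos"],o["width"],o["t"])
for n in ("top","side"):
    p=viewer.get_image(n); print(n,saws(p,dict(d=(664,-137)),42,55,35), saws(p,dict(s47=(529.6,362.6))))
E
```

```text
[533.59174167 328.84880861  84.56861536] 87.73437866006506 20.5167
top {'d': ([662.9, -135.4], 58.4, 599, np.float64(51.1), [662.2, -134.6])} {'s47': ([529.5, 363.4], 47.1, 319, np.float64(38.5), [529.6, 358.0])}
side {'d': ([662.4, -137.6], 58.8, 606, np.float64(50.2), [660.3, -139.6])} {'s47': ([528.4, 361.7], 49.9, 200, np.float64(37.5), [527.1, 357.1])}
```

>>> {"method": "play_rows", "body": {"dp": [[-3,32,0],[0,0,0],[0,0,0]], "yaw": [0,0,0]}}

```text
t: 20.87
ee_pos: [530.6, 358.4, 84.2]
orientation: [2.153, 2.288, -0.0]
ft_force: [0.6, -0.6, -0.4]
width: 87.9
grasp_force: 0.0
```

>>> {"method": "play_rows", "body": {"dp": [[-1,4,-40],[0,0,-30],[0,0,-20],[0,0,-12],[0,0,0],[0,0,0]], "yaw": [0,0,0,0,0,0]}}

```text
t: 21.37
ee_pos: [530.0, 361.2, -17.6]
orientation: [-2.156, -2.285, 0.001]
ft_force: [0.5, 0.3, 0.7]
width: 87.6
grasp_force: 0.0
```

>>> {"method": "play_rows", "body": {"dp": [[0,0,0],[0,0,0],[0,0,0],[0,0,0],[0,0,0],[0,0,0],[0,0,0],[0,0,0]], "yaw": [0,0,0,0,0,0,0,0], "gripper": 1}}

```text
t: 22.03
ee_pos: [530.0, 362.3, -17.4]
orientation: [2.155, 2.286, 0.0]
ft_force: [-0.4, 0.3, 2.1]
width: 46.4
grasp_force: 30.0
```

>>> {"method": "play_rows", "body": {"dp": [[0,0,0],[0,0,0]], "yaw": [0,0]}}

```text
t: 22.2
ee_pos: [529.9, 362.3, -17.4]
orientation: [2.155, 2.286, 0.0]
ft_force: [-0.2, 0.2, 3.7]
width: 46.6
grasp_force: 30.0
```

>>> {"method": "play_rows", "body": {"dp": [[0,0,25],[0,0,35],[0,0,30],[0,-38,0],[0,-38,0],[0,-38,0],[0,-38,0],[0,-38,0]], "yaw": [0,0,0,0,0,0,0,0]}}

```text
t: 22.87
ee_pos: [529.1, 170.5, 72.1]
orientation: [-2.154, -2.286, 0.001]
ft_force: [0.9, -0.3, -1.5]
width: 46.8
grasp_force: 30.0
```

>>> {"method": "play_rows", "body": {"dp": [[18,-33,0],[18,-33,0],[18,-33,0],[18,-33,0],[18,-33,0],[18,-33,0],[15,-25,0],[0,0,0]], "yaw": [0,0,0,0,0,0,0,0]}}

```text
t: 23.53
ee_pos: [655.5, -55.8, 72.2]
orientation: [2.158, 2.28, 0.001]
ft_force: [0.5, 1.1, -1.4]
width: 46.6
grasp_force: 30.0
```

>>> {"method": "play_rows", "body": {"dp": [[0,0,0],[0,0,0]], "yaw": [0,0]}}

```text
t: 23.7
ee_pos: [651.7, -50.5, 71.5]
orientation: [-2.154, -2.284, 0.002]
ft_force: [-0.9, -0.1, -2.1]
width: 46.4
grasp_force: 30.0
```

>>> {"method": "play_rows", "body": {"dp": [[6,-6,-20],[0,0,-25],[0,0,-10],[0,0,0],[0,0,0],[0,0,0]], "yaw": [0,0,0,0,0,0]}}

```text
t: 24.2
ee_pos: [659.3, -56.2, 18.3]
orientation: [2.154, 2.286, 0.001]
ft_force: [0.2, 0.7, -1.5]
width: 46.4
grasp_force: 30.0
```

>>> {"method": "play_rows", "body": {"dp": [[-0.4,-0.7,-14],[0,0,-7],[0,0,-2.5],[0,0,0],[0,0,0]], "yaw": [0,0,0,0,0]}}

```text
t: 24.62
ee_pos: [658.2, -57.4, -5.8]
orientation: [-2.155, -2.285, 0.0]
ft_force: [-2.2, 1.5, 4.1]
width: 46.5
grasp_force: 30.0
```

>>> {"method": "play_rows", "body": {"dp": [[0,0,0],[0,0,0],[0,0,0],[0,0,0],[0,0,0],[0,0,0],[0,0,0],[0,0,0]], "yaw": [0,0,0,0,0,0,0,0], "gripper": 0}}

```text
t: 25.28
ee_pos: [658.4, -57.6, -6.2]
orientation: [-2.155, -2.286, 0.0]
ft_force: [0.5, 0.9, -0.7]
width: 87.8
grasp_force: 0.0
```

>>> {"method": "play_rows", "body": {"dp": [[0,0,30],[0,0,40],[-20,0,30],[-40,0,0],[-40,0,0],[-40,0,0],[-40,0,0],[-40,0,0]], "yaw": [0,0,0,0,0,0,0,0]}}

```text
t: 25.95
ee_pos: [436.6, -57.5, 94.1]
orientation: [2.155, 2.286, 0.001]
ft_force: [0.0, -0.0, -0.0]
width: 87.9
grasp_force: 0.0
```

```bash
python3 - <<'E'
from workcell import ctrl, viewer
from loc import *
o=ctrl.get_obs(); print(o["ee_pos"],o["width"],o["t"])
for n in ("top","side"):
    p=viewer.get_image(n); print(n,saws(p,dict(a=(648,103),b=(653.3,22.8),c=(658.8,-57),d=(664,-137)),42,55,35))
    if n=="top": cv2.imwrite("pics/t10.png",cv2.resize(p["pixels"][130:210,180:400,::-1],None,fx=3.6,fy=3.6,interpolation=cv2.INTER_CUBIC))
E
```

```text
[436.60087942 -57.45639433  94.06088327] 87.8775778080689 25.95
top {'a': ([647.2, 103.7], 25.3, 96, np.float64(50.4), [645.8, 103.4]), 'b': ([652.5, 23.9], 35.8, 214, np.float64(51.0), [651.5, 24.3]), 'c': ([657.1, -55.2], 46.6, 380, np.float64(51.0), [656.4, -54.9]), 'd': ([662.8, -135.4], 58.6, 598, np.float64(51.0), [662.3, -134.6])}
side {'a': ([646.2, 101.0], 25.7, 77, np.float64(50.1), [643.9, 97.4]), 'b': ([653.0, 21.5], 39.3, 174, np.float64(50.1), [649.8, 18.5]), 'c': ([656.8, -57.4], 49.1, 346, np.float64(50.2), [654.8, -60.3]), 'd': ([662.5, -138.0], 59.1, 609, np.float64(50.2), [660.2, -139.9])}
```

View pics/t10.png

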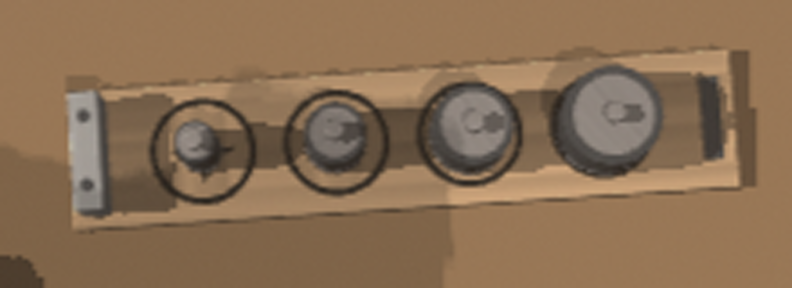

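All four saws stand upright on their marks, going 25, 36, 47, 58 away from the stop, each within about 2 mm. The gripper is clear, so I'm handing in.

```bash
python3 -c "
from workcell import ticket
print(ticket.close_job())"
```

```text
the job is handed in; nothing more can be done
None
```

The four saws stand teeth down on the rail in the order 25, 36, 47, 58 mm from the stop, each within about 2 mm of its mark by the camera check, and the job was handed in at about 26 s with the gripper clear.

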